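# Find the rocking corner of the display jig and shim it

### The arm

A 7-joint arm with a two-finger parallel gripper is mounted at the origin on the work surface. World frame = base frame: x ahead of the robot, y to its left, z up, the work surface at z = 0. Lengths are in m, angles in degrees, forces in N, time in s.
With the tool pointing down it reaches from about 0.425 to 0.95 m from the base axis. Payload 16.7 kg.
Tool frame: the origin (TCP) lies midway between the tips of the shut fingers; the grasp point (between the pads) lies 19 mm behind it (env.pinch_z is the distance from the TCP to the grasp point, in m); z points along the fingers, y is the line along which they close (so a half turn about z gives the same grasp; the last joint's range is limited). The gripper opens to 94 mm and grips with 3 to 60 N. Pads are 16 mm wide; open, the fingers measure 119 mm over their backs; the gripper's body (75 mm by 177 mm) begins 78 mm behind the grasp point.
Start: joints at [67.81, 24.414, 4.234, 92.017, -1.954, 63.644, -3.845], TCP at [0.159, -0.656, 0.205] pointing down, gripper open.
Joint ranges: [-163.25, 163.25], [-28.42, 122.38], [-70.27, 78.77], [12.13, 141.07], [-58.53, 238.53], [9.26, 117.41], [-156.51, 156.51]. Speed limits (degrees/s): [108.29, 108.29, 136.94, 136.94, 172.46, 172.46, 172.46].

### API

Orientations are given as [roll, pitch, yaw] about the fixed x, y, z axes, in that order (R = Rz(yaw) Ry(pitch) Rx(roll)).
In Python, from bench import monitor, vision, close_job, env gives the robot as it stands. The module is installed in compiled form; this text tells all that it offers.
- The arm moves only by the shell command python3 -m handwheel 'ROWS'. ROWS is JSON, one flat list of numbers, 5 for each row, row after row: the opening, from -1 (shut) to 1 (fully open), then the shift along the tool's x, y, z in units of 0.25 m (1.0 is 0.25 m), then the turn about the tool's z in units of 180 degrees (1.0 is 180 degrees). In form: [jaw, dx, dy, dz, yaw, jaw, dx, dy, dz, yaw, ...]. A call has 1 to 5 rows; each row is the pose to reach, as a shift and turn from the pose commanded when the call began, along the tool's axes at that moment, turning the shorter way round; what a row does not reach only later rows make up. A row lasts 1/10 s, in which the tool goes at most 50 mm and 8.59 degrees, less where a joint would pass 70% of its speed; a pose out of reach is approached as far as the arm can. A call with a number of a shift or a turn outside -1 to 1 is refused whole. A call with a gripper value outside its range is refused whole. The fingers move at their own pace and stop on an object; the grip force is fixed at half the most. Time passes only in rows, so rows that repeat a pose let the fingers close. It gives the time, the measured TCP pose, the force, the opening and the grip force at its end, in the units of the state.
- monitor.read_state(): the state, without advancing time (a new reading comes with each control period).
- vision.camera(name): name is "side" or "top"; returns a dict with "color" (384x512x3 uint8, red, green, blue), "depth" (384x512 float32, m along the optical axis (not along the pixel's ray), 0 where there is no reading), "mtx" (3x3 intrinsics, pixels), "rvec" (rotation vector, rad) and "tvec" (3), from world to camera coordinates, as OpenCV has them. Camera axes: x right, y down, z forward; pixel columns grow to the right and rows downward; lengths in m; the calibration is good to about 2 mm. A picture is of the moment at which its call begins.
- close_job(): hands the job in; it is judged then, once.
The state is a dict: "time": time; "qpos": joint angles; "qvel": joint speeds; "effort": joint torques, N m; "tcp_pos": TCP position; "tcp_rot": TCP orientation; "contact_force": force on the tool from outside, world axes, zero at the start; "wrist_torque": the same for the moment, N m; "finger_gap": finger opening in m; "grasp_force": force on a finger pad.
Only numpy, scipy, OpenCV 4.12 (cv2) and the standard library are available. Lean on these libraries where they do the work, as an engineer would, in place of code of your own. Each camera call takes 0.05 s, during which the arm holds its last target. There are 200 camera calls.

### The job

The display jig rocks on its four feet. Press down on the lugs at the jig plate's corners one after another until you find the one that gives, press the shim lever of that foot down flat so that the corner stands firm, then press that lug once more to check it and draw clear. Leave the other three shim levers up, keep off the display, and do not lift or shift the plate or anything else.

Things in the scene. Friction and masses are not known exactly. Their poses are not given: they have to be found in the camera images.
- plate: Jig plate: loose, about 1.2 kg, aluminium plate 176 (x) x 146 (y) x 8 mm, resting level on four feet, with a flat lug 30 (x) x 58 (y) x 8 mm sticking out sideways (+-y) by each corner. Origin: centre of its underside, 38.5 mm above the bench; tops of plate and lugs at 46.5 mm. x points away from the robot side, y left, z up; the jig is turned up to 0.2 rad. Three lugs are firm, one gives; it cannot be seen which.
- display: Small lit display, 158 x 122 x 7 mm, black frame and white glass, seated on the middle of the jig plate; its glass is 53.5 mm above the bench. Fragile: keep off it. Origin: centre of its underside, axes as plate.
- lug_near_left (a point): Middle of the top of the plate's near left lug (robot side, left as the robot sees it), straight above the middle of its foot; axes as plate. Press straight down here. A firm lug does not move. The one on the worn foot sinks 4 mm under about 3 N, then bottoms out, the opposite corner lifting; it springs back when let go.
- lug_near_right (a point): Middle of the top of the plate's near right lug (robot side, right as the robot sees it), straight above the middle of its foot; axes as plate. Press straight down here. A firm lug does not move. The one on the worn foot sinks 4 mm under about 3 N, then bottoms out, the opposite corner lifting; it springs back when let go.
- lug_far_left (a point): Middle of the top of the plate's far left lug (far side, left as the robot sees it), straight above the middle of its foot; axes as plate. Press straight down here. A firm lug does not move. The one on the worn foot sinks 4 mm under about 3 N, then bottoms out, the opposite corner lifting; it springs back when let go.
- lug_far_right (a point): Middle of the top of the plate's far right lug (far side, right as the robot sees it), straight above the middle of its foot; axes as plate. Press straight down here. A firm lug does not move. The one on the worn foot sinks 4 mm under about 3 N, then bottoms out, the opposite corner lifting; it springs back when let go.
- foot_a: One of four look-alike steel feet, one under each lug (which stands where changes from run to run), on the jig's fixed base plate (262 x 300 x 6 mm): sole 94 x 34 x 7 mm with two 26 mm long cheeks under the lug. Origin: on the base plate, 6 mm above the bench, straight below the middle of the lug and the lever's pin. Axes as plate.
- shim_a (a joint): Cam shim lever of foot_a, 75 x 13 mm, 5 mm thick, on a pin 10 mm above the foot's origin, pointing to -x (robot side). 0 = up, 0.75 rad above level; 0.75 = flat on the sole, top 18.5 mm above the bench. Starts at 0 to 0.08; stiff (0.1 N m), stays where left. Flat, its cam stands on dead centre under the lug: takes up 4 mm at the worn foot, jacks a firm lug up 4 mm.
- tab_a (a point): Middle of the upper face of shim_a's ribbed thumb pad (26 mm wide, 34 mm long), 58 mm from the pin: up, about 42 mm to -x of the foot's origin and 57 mm above the bench; flat, 58 mm to -x and 18.5 mm above the bench. Axes turn with the lever. A straight press down from the raised position takes it flat, the finger sliding along the lever.
- foot_b: One of four look-alike steel feet, one under each lug (which stands where changes from run to run), on the jig's fixed base plate (262 x 300 x 6 mm): sole 94 x 34 x 7 mm with two 26 mm long cheeks under the lug. Origin: on the base plate, 6 mm above the bench, straight below the middle of the lug and the lever's pin. Axes as plate.
- shim_b (a joint): Cam shim lever of foot_b, 75 x 13 mm, 5 mm thick, on a pin 10 mm above the foot's origin, pointing to -x (robot side). 0 = up, 0.75 rad above level; 0.75 = flat on the sole, top 18.5 mm above the bench. Starts at 0 to 0.08; stiff (0.1 N m), stays where left. Flat, its cam stands on dead centre under the lug: takes up 4 mm at the worn foot, jacks a firm lug up 4 mm.
- tab_b (a point): Middle of the upper face of shim_b's ribbed thumb pad (26 mm wide, 34 mm long), 58 mm from the pin: up, about 42 mm to -x of the foot's origin and 57 mm above the bench; flat, 58 mm to -x and 18.5 mm above the bench. Axes turn with the lever. A straight press down from the raised position takes it flat, the finger sliding along the lever.
- foot_c: One of four look-alike steel feet, one under each lug (which stands where changes from run to run), on the jig's fixed base plate (262 x 300 x 6 mm): sole 94 x 34 x 7 mm with two 26 mm long cheeks under the lug. Origin: on the base plate, 6 mm above the bench, straight below the middle of the lug and the lever's pin. Axes as plate.
- shim_c (a joint): Cam shim lever of foot_c, 75 x 13 mm, 5 mm thick, on a pin 10 mm above the foot's origin, pointing to -x (robot side). 0 = up, 0.75 rad above level; 0.75 = flat on the sole, top 18.5 mm above the bench. Starts at 0 to 0.08; stiff (0.1 N m), stays where left. Flat, its cam stands on dead centre under the lug: takes up 4 mm at the worn foot, jacks a firm lug up 4 mm.
- tab_c (a point): Middle of the upper face of shim_c's ribbed thumb pad (26 mm wide, 34 mm long), 58 mm from the pin: up, about 42 mm to -x of the foot's origin and 57 mm above the bench; flat, 58 mm to -x and 18.5 mm above the bench. Axes turn with the lever. A straight press down from the raised position takes it flat, the finger sliding along the lever.
- foot_d: One of four look-alike steel feet, one under each lug (which stands where changes from run to run), on the jig's fixed base plate (262 x 300 x 6 mm): sole 94 x 34 x 7 mm with two 26 mm long cheeks under the lug. Origin: on the base plate, 6 mm above the bench, straight below the middle of the lug and the lever's pin. Axes as plate.
- shim_d (a joint): Cam shim lever of foot_d, 75 x 13 mm, 5 mm thick, on a pin 10 mm above the foot's origin, pointing to -x (robot side). 0 = up, 0.75 rad above level; 0.75 = flat on the sole, top 18.5 mm above the bench. Starts at 0 to 0.08; stiff (0.1 N m), stays where left. Flat, its cam stands on dead centre under the lug: takes up 4 mm at the worn foot, jacks a firm lug up 4 mm.
- tab_d (a point): Middle of the upper face of shim_d's ribbed thumb pad (26 mm wide, 34 mm long), 58 mm from the pin: up, about 42 mm to -x of the foot's origin and 57 mm above the bench; flat, 58 mm to -x and 18.5 mm above the bench. Axes turn with the lever. A straight press down from the raised position takes it flat, the finger sliding along the lever.
- lens_cap: Bystander: black round lens cap, 41 mm across, 16 mm high, standing on the base between the near shim levers. Origin: centre of its underside.
- screwdriver: Bystander: screwdriver 160 mm long lying left of the jig, handle to its -x. Origin: on its length, underside.
- white_tile: Bystander: white reference tile in a steel frame, 36 x 56 x 12 mm, lying right of the jig. Origin: centre of its underside.
- screw_jar: Bystander: clear screw jar with a white cap, 48 mm across, 50 mm high, standing behind the jig. Origin: centre of its underside.
- tape: Bystander: roll of yellow tape lying flat, 90 mm across, 24 mm high, on the left of the bench. Origin: centre of its underside.
- mouse: Bystander: black computer mouse about 110 x 60 x 35 mm on the right of the bench. Origin: centre of its underside.

How it is judged:
By the outcome, as a careful person would: the job done as asked, in the order asked, and still so for the second after the job is handed in, with the robot touching nothing.
It also fails if it takes over 58 s, if anything falls off the work surface, if the arm or the gripper's body presses on something with over 40 N, if the wrist force passes 120 N, or if a joint passes its speed limit or range.

## Working session

There is one attempt and no reset: what is moved stays moved. The work goes in short steps, Python scripts to look and compute and a shell command to move; the robot and the scene stay as the last step left them, time stands still between calls to the robot, and variables do not carry over. Pictures are saved under pics/ and viewed, at most 10 in all, crops included, and the job is handed in when it is done.

```bash
mkdir -p pics; python3 - <<'E'
from bench import monitor, vision
import cv2,numpy as np
for n in("top","side"):
    c=vision.camera(n); cv2.imwrite(f"pics/{n}0.png",c["color"][:,:,::-1]); np.savez(f"{n}0.npz",**c)
    R=cv2.Rodrigues(c["rvec"])[0]; print(n,(-R.T@np.ravel(c["tvec"])).round(3),R.round(2).tolist(),c["mtx"].round(0).tolist())
s=monitor.read_state();print({k:np.round(v,3).tolist() for k,v in s.items()})
E
```

```text
top [ 0.392 -0.002  1.156] [[-0.03, -1.0, -0.01], [-0.98, 0.03, -0.19], [0.19, 0.0, -0.98]] [[412.0, 0.0, 256.0], [0.0, 412.0, 192.0], [0.0, 0.0, 1.0]]
side [-0.01   0.871  0.827] [[-0.83, -0.56, -0.0], [-0.32, 0.48, -0.82], [0.46, -0.68, -0.58]] [[399.0, 0.0, 255.0], [0.0, 399.0, 192.0], [0.0, 0.0, 1.0]]
{'time': 0.1, 'qpos': [67.81, 24.445, 4.23, 92.047, -1.952, 63.646, -3.845], 'qvel': [-0.093, -0.104, -0.032, -0.116, 0.079, -0.006, -0.039], 'effort': [0.01, -93.747, 3.678, -45.504, -0.049, 0.017, 0.0], 'tcp_pos': [0.159, -0.656, 0.205], 'tcp_rot': [-179.935, 0.005, 13.625], 'contact_force': [0.419, -0.246, 0.157], 'wrist_torque': [0.011, 0.026, -0.04], 'grasp_force': 0.0, 'finger_gap': 0.094}
```

View pics/top0.png

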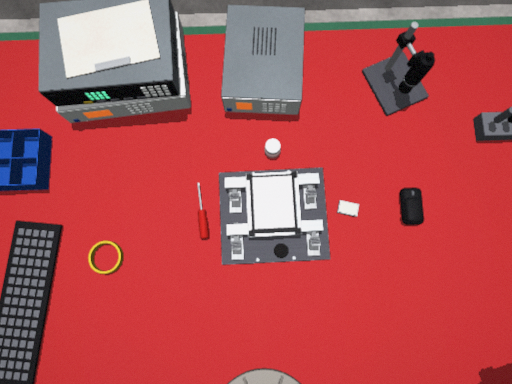

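View pics/side0.png

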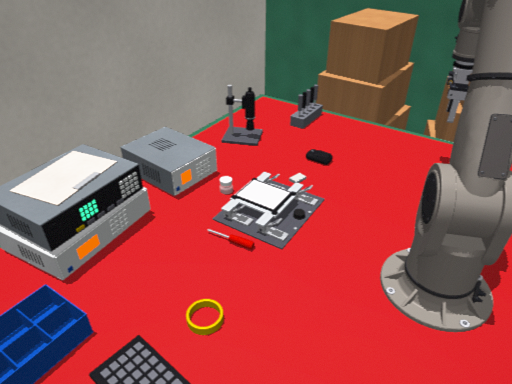

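```bash
cat >h.py <<'E'
import cv2,numpy as np
def load(n):
    c=dict(np.load(n+".npz")); return c
def pts(c):
    R=cv2.Rodrigues(c["rvec"])[0]; K=c["mtx"]; d=c["depth"]
    v,u=np.mgrid[:d.shape[0],:d.shape[1]]
    P=np.stack([(u-K[0,2])/K[0,0]*d,(v-K[1,2])/K[1,1]*d,d],-1)
    return (P-np.ravel(c["tvec"]))@R
def proj(c,X): return cv2.projectPoints(np.float64(X).reshape(-1,3),c["rvec"],c["tvec"],c["mtx"],None)[0][:,0]
E
python3 - <<'E'
from h import *
c=load("top0"); P=pts(c)
sub=P[160:270,210:335]
print(np.median(P[280:300,150:200,2]))
z=sub[...,2]; col=c["color"][160:270,210:335].astype(int)
for lo,hi in((.003,.010),(.040,.050),(.0505,.058)):
    m=((z>lo)&(z<hi)); q=sub[m]; print(lo,m.sum(),cv2.minAreaRect(np.float32(q[:,:2]*1000)),q.mean(0).round(4))
dark=(col.max(2)<110)|(col.min(2)>90); q=sub[dark]
print("notred",cv2.minAreaRect(np.float32(q[:,:2]*1000)))
# lug blobs
m=((z>.041)&(z<.0505)&(col.min(2)>190)).astype(np.uint8)
n,l,st,ce=cv2.connectedComponentsWithStats(m)
for i in range(1,n):
    if st[i,4]>20:
        q=sub[l==i]; print(st[i],q.mean(0).round(4),cv2.minAreaRect(np.float32(q[:,:2]*1000)))
big=np.hstack([cv2.resize(c["color"][160:270,210:335],None,fx=6,fy=5,interpolation=cv2.INTER_CUBIC)])
cv2.imwrite("pics/crop0.png",big[:,:,::-1])
E
```

```text
0.0008237465024884502
0.003 4427 ((551.5668334960938, -40.680999755859375), (358.1560363769531, 310.4358825683594), 88.32451629638672) [ 0.5254 -0.0379  0.006 ]
0.04 1720 ((567.1851806640625, -42.22174072265625), (190.25611877441406, 262.232421875), 1.4465538263320923) [ 0.5677 -0.042   0.0464]
0.0505 2612 ((561.434814453125, -40.5380859375), (195.8379364013672, 250.79917907714844), 0.8802322745323181) [ 0.5712 -0.0429  0.0543]
notred ((535.68994140625, -41.67243957519531), (285.13201904296875, 300.91259765625), 1.2056859731674194)
[42 11 39  5 83] [ 0.6576 -0.0407  0.0465] ((657.4590454101562, -39.79933547973633), (7.133326053619385, 105.85208892822266), 1.8539856672286987)
[ 85  13  28  58 601] [ 0.5728 -0.1329  0.0465] ((575.2879638671875, -137.92044067382812), (158.61431884765625, 67.44542694091797), 0.8233891129493713)
[ 15  16  27  59 623] [0.5689 0.0486 0.0464] ((571.7278442382812, 53.39036560058594), (159.4423828125, 67.67359924316406), 1.5518633127212524)
[ 45  72  40   4 110] [ 0.4901 -0.0431  0.0464] ((490.16650390625, -42.86316680908203), (7.869589805603027, 105.12608337402344), 0.9799503684043884)
```

View pics/crop0.png

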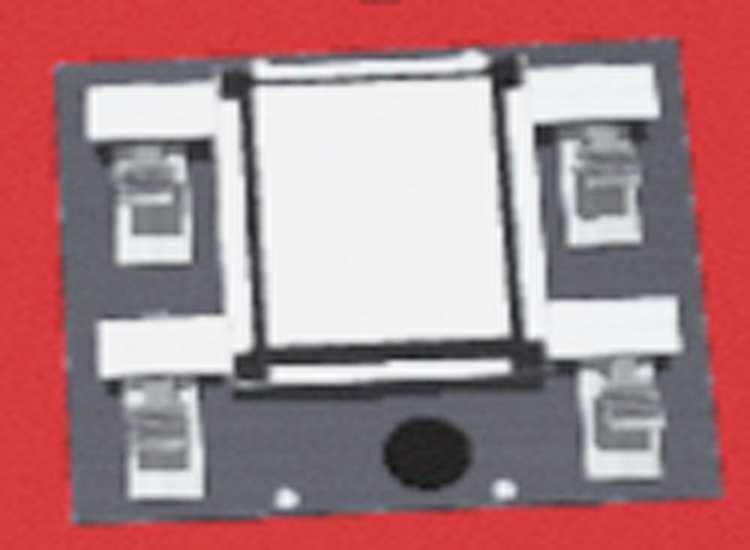

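```bash
python3 - <<'E'
from h import *
c=load("top0"); P=pts(c); z=P[...,2]; col=c["color"].astype(int)
m=(z>.041)&(z<.052)&(col.min(2)>170); m[:160]=0;m[270:]=0;m[:,:210]=0;m[:,335:]=0
X=P[m]; ctr=np.array([.572,-.042]); yaw=np.deg2rad(1.3)
for it in range(4):
    R=np.array([[np.cos(yaw),-np.sin(yaw)],[np.sin(yaw),np.cos(yaw)]])
    L=(X[:,:2]-ctr)@R
    C=[]
    for sx,sy in((-1,1),(-1,-1),(1,1),(1,-1)):
        k=(L[:,1]*sy>.078)&(L[:,1]*sy<.14)&(abs(L[:,0]*sx-.065)<.04)
        q=L[k]; xr=(q[:,0].min()+q[:,0].max())/2; yr=[q[:,1].min(),q[:,1].max()]
        C.append([q[:,0].mean(),(sy*.102)]); 
        if it==3: print(sx,sy,k.sum(),"x",np.percentile(q[:,0],[1,50,99]).round(4),"y",np.percentile(q[:,1],[1,99]).round(4),"z",X[k][:,2].mean().round(4), X[k].mean(0).round(4))
    C=np.array(C); dy=((C[0]+C[2])-(C[1]+C[3]))/2
    yaw+=np.arctan2(-dy[0],.204); ctr=ctr+R@np.array([C[:,0].mean(),0])
    ends=[np.percentile(L[:,1],.5),np.percentile(L[:,1],99.5)]; ctr=ctr+R@np.array([0,np.mean(ends)])
    print(np.rad2deg(yaw),ctr,ends)
R=np.array([[np.cos(yaw),-np.sin(yaw)],[np.sin(yaw),np.cos(yaw)]])
dx=abs(C[:,0]).mean(); print("dx",dx)
# side check
s=load("side0"); img=s["color"].copy(); tp=c["color"].copy()
for sx,sy in((-1,1),(-1,-1),(1,1),(1,-1)):
    w=ctr+R@np.array([sx*dx,sy*.102]); t=ctr+R@np.array([sx*dx-.042,sy*.102]); print(sx,sy,w.round(4),t.round(4))
    for cc,im in((s,img),(c,tp)):
        for X3,cl in(((*w,.0465),(255,0,255)),((*t,.057),(0,0,255))):
            u=proj(cc,X3)[0]; im[int(round(u[1])),int(round(u[0]))]=cl
a=cv2.resize(img[165:250,205:330],(500,340),interpolation=cv2.INTER_NEAREST)
b=cv2.resize(tp[165:270,210:335],(300,252),interpolation=cv2.INTER_NEAREST)
o=np.zeros((592,500,3),np.uint8);o[:340]=a;o[340:,:300]=b
cv2.imwrite("pics/chk.png",o[:,:,::-1])
# lever depth heights
q=P[(z>.052)&(z<.075)]; L=(q[:,:2]-ctr)@R
for sx,sy in((-1,1),(-1,-1),(1,1),(1,-1)):
    k=(abs(L[:,0]-sx*dx+.05)<.03)&(abs(L[:,1]-sy*.102)<.02); print(k.sum(),L[k].mean(0).round(4),q[k][:,2].max().round(4))
E
```

```text
1.2140738370420558 [ 0.57195052 -0.0421157 ] [np.float64(-0.12895886338259596), np.float64(0.12872976391037266)]
1.21835803010584 [ 0.57195551 -0.04214787] [np.float64(-0.12892212132749575), np.float64(0.12885758138259376)]
1.2182711091879868 [ 0.57195553 -0.04214848] [np.float64(-0.12888671551441466), np.float64(0.12888549339767563)]
-1 1 225 x [-0.096  -0.0643 -0.0483] y [0.0793 0.1288] z 0.0464 [0.5045 0.0606 0.0464]
-1 -1 225 x [-0.0945 -0.0651 -0.0491] y [-0.1291 -0.0789] z 0.0467 [ 0.5087 -0.1475  0.0467]
1 1 206 x [0.0349 0.0656 0.0809] y [0.0789 0.1292] z 0.0466 [0.6349 0.0635 0.0466]
1 -1 206 x [0.0376 0.0655 0.0805] y [-0.1296 -0.0783] z 0.0467 [ 0.6396 -0.1446  0.0467]
1.2182728727049141 [ 0.57195553 -0.04214847] [np.float64(-0.12888616808551082), np.float64(0.12888619288069006)]
dx 0.06535672050408468
-1 1 [0.5044 0.0584] [0.4625 0.0575]
-1 -1 [ 0.5088 -0.1455] [ 0.4668 -0.1464]
1 1 [0.6351 0.0612] [0.5931 0.0603]
1 -1 [ 0.6395 -0.1427] [ 0.5975 -0.1436]
73 [-0.1102  0.1037] 0.068
78 [-0.1098 -0.1048] 0.0713
68 [0.0206 0.1038] 0.0727
63 [ 0.0205 -0.1047] 0.071
```

View pics/chk.png

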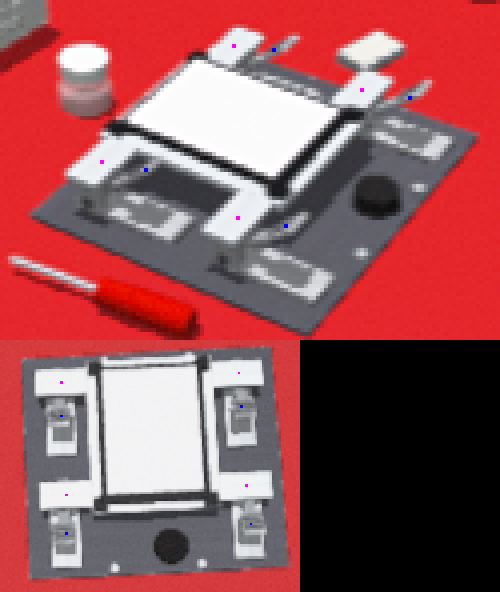

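```bash
cat >>h.py <<'E'
def to(x,y,z,yaw=1.2):
    from bench import monitor
    from scipy.spatial.transform import Rotation as Ro
    s=monitor.read_state(); r=np.ravel(s["tcp_rot"])
    d=Ro.from_euler("xyz",r,degrees=True).inv().apply(np.array([x,y,z])-s["tcp_pos"])
    print("t",s["time"],"pos",np.round(s["tcp_pos"],4),np.round(r,2),"units",(d/.25).round(3),"yaw",round((r[2]-yaw)/180,3),"F",np.round(s["contact_force"],1))
E
python3 -m handwheel '[-1,0.92,-0.826,0,0,-1,0.92,-0.826,0,0,-1,0.92,-0.826,0,0,-1,0.92,-0.826,0,0,-1,0.92,-0.826,0,0]'
python3 -m handwheel '[-1,0,0,0,0,-1,0,0,0,0]'
python3 -c "from h import *;to(.5088,-.1455,.10)"
```

```text
time: 0.6
tcp_pos: [0.3011, -0.4479, 0.2053]
tcp_rot: [-180.0, 0.0, 13.6]
contact_force: [2.2, -0.8, 0.1]
finger_gap: 0.0574
grasp_force: 0.0
time: 0.8
tcp_pos: [0.3011, -0.4491, 0.2056]
tcp_rot: [180.0, -0.0, 13.8]
contact_force: [-0.7, 0.1, 0.6]
finger_gap: 0.0413
grasp_force: 0.0
t 0.8 pos [ 0.3011 -0.4491  0.2056] [179.99  -0.    13.75] units [ 1.096 -0.982  0.422] yaw 0.07 F [-0.7  0.1  0.6]
```

```bash

python3 -m handwheel '[-1,0.9,-0.8,0,0.07,-1,0.9,-0.8,0,0.07,-1,0.9,-0.8,0,0.07,-1,0.9,-0.8,0,0.07,-1,0.9,-0.8,0,0.07]' >/dev/null
python3 -m handwheel '[-1,0,0,0,0,-1,0,0,0,0,-1,0,0,0,0]'
python3 -c "from h import *;to(.5088,-.1455,.10)"
```

```text
time: 1.6
tcp_pos: [0.4382, -0.2518, 0.2053]
tcp_rot: [180.0, 0.0, 0.9]
contact_force: [-0.3, 0.3, -0.6]
finger_gap: 0.0005
grasp_force: 0.0
t 1.6 pos [ 0.4382 -0.2518  0.2053] [1.7999e+02 3.0000e-02 8.7000e-01] units [ 0.289 -0.421  0.421] yaw -0.002 F [-0.3  0.3 -0.6]
```

```bash

python3 -m handwheel '[-1,0.289,-0.421,0.1,-0.002,-1,0.289,-0.421,0.3,-0.002,-1,0.289,-0.421,0.42,-0.002,-1,0.289,-0.421,0.42,-0.002,-1,0.289,-0.421,0.42,-0.002]' >/dev/null
python3 -m handwheel '[-1,0,0,0,0,-1,0,0,0,0,-1,0,0,0,0]'
python3 -c "from h import *;to(.5088,-.1455,.052)"
```

```text
time: 2.4
tcp_pos: [0.5096, -0.1451, 0.1018]
tcp_rot: [179.9, -0.1, 1.3]
contact_force: [0.5, 0.3, -0.5]
finger_gap: 0.0005
grasp_force: 0.0
t 2.4 pos [ 0.5096 -0.1451  0.1018] [ 1.7995e+02 -1.0000e-01  1.2600e+00] units [-0.004  0.001  0.199] yaw 0.0 F [ 0.5  0.3 -0.5]
```

```bash

python3 -m handwheel '[-1,-0.003,0,0.15,0,-1,-0.003,0,0.19,0,-1,-0.003,0,0.198,0,-1,-0.003,0,0.198,0,-1,-0.003,0,0.198,0]' | sed -n 2,4p
for i in 1 2 3; do python3 -m handwheel '[-1,0,0,0.004,0,-1,0,0,0.008,0,-1,0,0,0.008,0]'| sed -n '2p;4p'; done
```

```text
tcp_pos: [0.5094, -0.1438, 0.0521]
tcp_rot: [180.0, -0.1, 1.4]
contact_force: [0.0, -0.4, 0.1]
tcp_pos: [0.5088, -0.1436, 0.0492]
contact_force: [0.6, -0.3, 0.3]
tcp_pos: [0.5086, -0.1435, 0.0469]
contact_force: [0.6, 0.1, 0.6]
tcp_pos: [0.5086, -0.1436, 0.045]
contact_force: [-1.7, 0.0, 5.3]
```

```bash

for i in 1 2 3; do python3 -m handwheel '[-1,0,0,0.004,0,-1,0,0,0.004,0,-1,0,0,0.004,0]'| sed -n '2p;4p'; done
```

```text
tcp_pos: [0.5086, -0.1437, 0.0441]
contact_force: [-2.9, -0.0, 5.4]
tcp_pos: [0.5086, -0.1437, 0.0434]
contact_force: [-4.8, -0.2, 12.5]
tcp_pos: [0.5087, -0.1438, 0.0431]
contact_force: [-9.4, 0.7, 29.2]
```

```bash
cat >lug.py <<'E'
from h import *
from bench import vision
def z(c):
    P=pts(c); o=[]
    for w in((.5044,.0584),(.5088,-.1455),(.6351,.0612),(.6395,-.1427)):
        k=(abs(P[...,0]-w[0])<.010)&(abs(P[...,1]-w[1])<.022)&(abs(P[...,2]-.047)<.012)
        o.append(np.round([P[k][:,2].mean()*1000,k.sum()],1).tolist())
    return o
print("NL,NR,FL,FR before",z(load("top0")),z(load("side0")))
for n in("top","side"):print("now",n,z(vision.camera(n)))
E
python3 lug.py
```

```text
NL,NR,FL,FR before [[46.3, 119.0], [46.6, 123.0], [46.8, 113.0], [46.8, 112.0]] [[48.9, 61.0], [48.6, 45.0], [48.9, 49.0], [49.1, 39.0]]
now top [[46.8, 121.0], [nan, 0.0], [51.1, 116.0], [48.0, 29.0]]
now side [[49.0, 56.0], [48.3, 33.0], [52.2, 54.0], [49.3, 36.0]]lug.py:7: RuntimeWarning: Mean of empty slice.
  o.append(np.round([P[k][:,2].mean()*1000,k.sum()],1).tolist())
  ret = ret.dtype.type(ret / rcount)
```

```bash

python3 -m handwheel '[-1,0,0,-0.1,0,-1,0,0,-0.2,0,-1,0,0,-0.22,0,-1,0,0,-0.22,0,-1,0,0,-0.22,0]' | sed -n '2p;4p'
python3 -m handwheel '[-1,-0.18,0.01,0,0,-1,-0.18,0.01,0,0,-1,-0.18,0.01,0,0,-1,-0.18,0.01,0,0,-1,-0.18,0.01,0,0]' | sed -n '2p;4p'
python3 -c "from h import *;to(.464,-.147,.065)"; python3 lug.py 2>/dev/null
```

```text
tcp_pos: [0.5083, -0.1435, 0.0963]
contact_force: [-0.5, -0.3, 0.0]
tcp_pos: [0.4644, -0.147, 0.0967]
contact_force: [-0.0, -0.1, -0.2]
t 5.8 pos [ 0.4644 -0.147   0.0967] [-179.98    0.      1.4 ] units [-0.002  0.     0.127] yaw 0.001 F [-0.  -0.1 -0.2]
NL,NR,FL,FR before [[46.3, 119.0], [46.6, 123.0], [46.8, 113.0], [46.8, 112.0]] [[48.9, 61.0], [48.6, 45.0], [48.9, 49.0], [49.1, 39.0]]
now top [[46.6, 121.0], [45.9, 10.0], [46.5, 111.0], [46.8, 111.0]]
now side [[48.4, 60.0], [48.3, 42.0], [48.8, 49.0], [49.0, 34.0]]
```

Plate sprang back. Now press the lever down, slowly.

```bash

python3 -m handwheel '[-1,0,0,0.06,0,-1,0,0,0.11,0,-1,0,0,0.13,0,-1,0,0,0.15,0,-1,0,0,0.17,0]' | sed -n '2p;4p'
python3 -m handwheel '[-1,0,0,0.016,0,-1,0,0,0.032,0,-1,0,0,0.048,0,-1,0,0,0.064,0,-1,0,0,0.064,0]' | sed -n '2p;4p'
python3 -c "from h import *;to(.464,-.147,.0185)"
```

```text
tcp_pos: [0.464, -0.1471, 0.0543]
contact_force: [-0.5, -0.4, 2.7]
tcp_pos: [0.4635, -0.1471, 0.038]
contact_force: [0.2, -0.6, 0.4]
t 6.9 pos [ 0.4635 -0.1471  0.038 ] [-1.7999e+02  3.0000e-02  1.3800e+00] units [ 0.002 -0.     0.078] yaw 0.001 F [ 0.2 -0.6  0.4]
```

```bash

python3 -m handwheel '[-1,0,0,0.015,0,-1,0,0,0.03,0,-1,0,0,0.045,0,-1,0,0,0.06,0,-1,0,0,0.066,0]' | sed -n '2p;4p'
for i in 1 2 3; do python3 -m handwheel '[-1,0,0,0.004,0,-1,0,0,0.008,0,-1,0,0,0.008,0]' | sed -n '2p;4p'; done
```

```text
tcp_pos: [0.4635, -0.1471, 0.0215]
contact_force: [-1.7, -1.1, 1.5]
tcp_pos: [0.4638, -0.1471, 0.0199]
contact_force: [-1.2, -0.3, -0.6]
tcp_pos: [0.464, -0.1472, 0.0185]
contact_force: [-5.0, 2.2, 14.2]
tcp_pos: [0.4641, -0.1472, 0.0177]
contact_force: [-14.4, 4.7, 47.3]
```

```bash

python3 -m handwheel '[-1,0,0,-0.02,0,-1,0,0,-0.15,0,-1,0,0,-0.3,0,-1,0,0,-0.33,0,-1,0,0,-0.33,0]' | sed -n '2p;4p'
python3 -m handwheel '[-1,0,0,0,0,-1,0,0,0,0]' | sed -n '2p;4p'
python3 lug.py 2>/dev/null|tail -2
python3 - <<'E'
from h import *
from bench import vision
t=vision.camera("top");s=vision.camera("side")
P=pts(t)
for w in((.464,-.1465),(.456,-.1465),(.470,-.1465)):
    k=(abs(P[...,0]-w[0])<.004)&(abs(P[...,1]-w[1])<.008); print(w,np.median(P[k][:,2]))
a=cv2.resize(s["color"][165:250,205:330],(500,340),interpolation=cv2.INTER_CUBIC)
b=cv2.resize(t["color"][165:270,210:335],(300,252),interpolation=cv2.INTER_CUBIC)
o=np.zeros((592,500,3),np.uint8);o[:340]=a;o[340:,:300]=b
cv2.imwrite("pics/flat.png",o[:,:,::-1])
to(.509,-.1445,.0505)
E
```

```text
tcp_pos: [0.4648, -0.1475, 0.0998]
contact_force: [-0.7, 0.5, -0.5]
tcp_pos: [0.463, -0.1469, 0.0973]
contact_force: [0.7, 0.5, -0.2]
now top [[46.8, 120.0], [46.2, 15.0], [47.1, 112.0], [46.5, 112.0]]
now side [[48.6, 58.0], [48.5, 41.0], [48.7, 45.0], [48.1, 36.0]]
(0.464, -0.1465) 0.5375983525772966
(0.456, -0.1465) 0.5460960538997699
(0.47, -0.1465) 0.5320058805376437
t 9.2 pos [ 0.4634 -0.147   0.0978] [-1.7997e+02  7.0000e-02  1.3900e+00] units [ 0.183 -0.006  0.189] yaw 0.001 F [-0.  -0.5 -0.1]
```

View pics/flat.png

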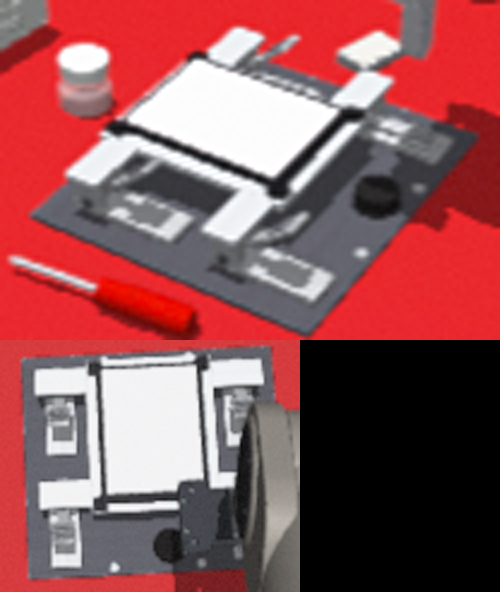

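The side view shows the near-right lever is flat: its raised tip at (410,97) is gone and it now lies on the sole near (410,140). The other three are up. Next I press the lug again.

```bash

python3 -m handwheel '[-1,0.1,-0.006,0,0,-1,0.183,-0.006,0,0,-1,0.183,-0.006,0,0,-1,0.183,-0.006,0.1,0,-1,0.183,-0.006,0.17,0]' | sed -n '2p;4p'
python3 -m handwheel '[-1,0,0,0.018,0,-1,0,0,0.018,0,-1,0,0,0.018,0]' | sed -n '2p;4p'
for i in 1 2 3; do python3 -m handwheel '[-1,0,0,0.004,0,-1,0,0,0.006,0,-1,0,0,0.006,0]' | sed -n '2p;4p'; done
```

```text
tcp_pos: [0.5087, -0.1445, 0.0549]
contact_force: [-0.3, -0.2, -0.4]
tcp_pos: [0.5096, -0.1446, 0.0521]
contact_force: [0.2, -0.4, 0.1]
tcp_pos: [0.5096, -0.1446, 0.0504]
contact_force: [0.1, -0.3, 0.1]
tcp_pos: [0.5094, -0.1445, 0.0484]
contact_force: [-0.3, -0.0, -0.0]
tcp_pos: [0.5094, -0.1445, 0.0469]
contact_force: [0.1, -1.3, -1.3]
```

```bash

for i in 1 2; do python3 -m handwheel '[-1,0,0,0.003,0,-1,0,0,0.004,0,-1,0,0,0.004,0]' | sed -n '2p;4p'; done; python3 lug.py 2>/dev/null|tail -2
```

```text
tcp_pos: [0.5095, -0.1446, 0.0465]
contact_force: [-4.2, 0.3, 12.0]
tcp_pos: [0.5096, -0.1446, 0.0461]
contact_force: [-8.4, 2.0, 25.6]
now top [[46.7, 119.0], [nan, 0.0], [47.4, 113.0], [46.7, 29.0]]
now side [[48.4, 57.0], [50.3, 30.0], [49.5, 49.0], [48.8, 39.0]]
```

Firm: 25.6 N at the nominal height, with no lift opposite. Now I draw clear.

```bash

python3 -m handwheel '[-1,0,0,-0.05,0,-1,0,0,-0.2,0,-1,0,0,-0.4,0,-1,0,0,-0.6,0,-1,0,0,-0.6,0]' | sed -n '2p;4p'
python3 -m handwheel '[-1,-0.3,0.6,0,0,-1,-0.3,0.6,0,0,-1,-0.3,0.6,0,0,-1,-0.3,0.6,0,0,-1,-0.3,0.6,0,0]' | sed -n '2p;4p'
python3 -m handwheel '[-1,0,0.5,0,0,-1,0,0.5,0,0,-1,0,0.5,0,0,-1,0,0.5,0,0,-1,0,0.5,0,0]' | sed -n '2p;4p'
python3 lug.py 2>/dev/null|tail -2
python3 - <<'E'
from h import *
from bench import vision
t=vision.camera("top");s=vision.camera("side")
P=pts(t); k=(abs(P[...,0]-.452)<.008)&(abs(P[...,1]+.1465)<.008); print("pad z",np.median(P[k][:,2]))
a=cv2.resize(s["color"][165:250,205:330],(500,340),interpolation=cv2.INTER_CUBIC)
b=cv2.resize(t["color"][165:270,210:335],(300,252),interpolation=cv2.INTER_CUBIC)
o=np.zeros((592,500,3),np.uint8);o[:340]=a;o[340:,:300]=b
cv2.imwrite("pics/end.png",o[:,:,::-1])
E
```

```text
tcp_pos: [0.5126, -0.1451, 0.2017]
contact_force: [-0.2, 0.8, -1.0]
tcp_pos: [0.4363, -0.2991, 0.1949]
contact_force: [0.2, -0.5, -0.2]
tcp_pos: [0.4417, -0.4203, 0.1945]
contact_force: [0.2, -0.4, 0.9]
now top [[46.8, 120.0], [46.4, 124.0], [46.7, 112.0], [46.7, 113.0]]
now side [[48.8, 59.0], [48.7, 41.0], [48.6, 47.0], [48.4, 36.0]]
pad z 0.01863789775031978
```

View pics/end.png

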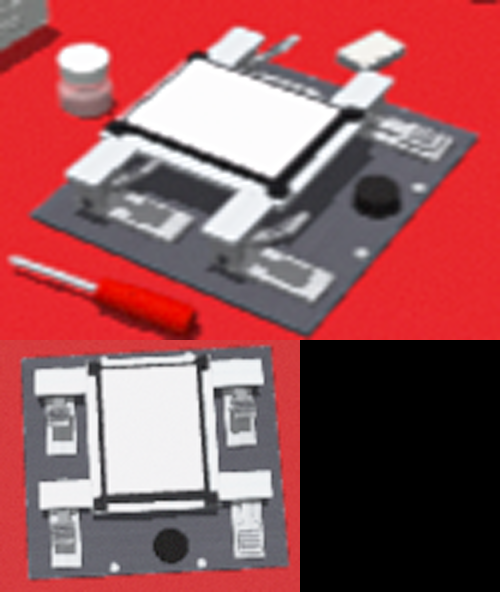

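The near-right pad lies flat at (248,540), 18.6 mm above the bench. The other levers are up, the plate is level, and nothing else has moved.

```bash
python3 -c "from bench import close_job;print(close_job())"
```

```text
the job is handed in; nothing more can be done
None
```

The near-right lug was the one that gave, found on the first press: I pressed its shim lever flat, checked the lug firm at about 26 N, drew clear with the other three levers still up, and handed the job in.

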